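Load a heel block in the jig, flip the stop down and hold the block home

TASK

Lay the wooden shoe-heel block (the one with a sloping back) flat on the jig's bed with its tall flat end towards the fence, let go of it, and then swing the raised flip stop fully down beside it. Then bring the block's left side up against the stop and press the block with one firm slanting push, about the weight of a kilogram, forward against the fence and down on the bed together; finish while still pressing, with the block snug to fence, stop and bed. Leave the other things on the bench where they are.

Things in the scene. Friction and masses are not known exactly. Their poses are not given: they have to be found in the camera images.
- heel: brown wooden heel block with dark layer lines, 90 mm long (x), 52 wide (y), 44 high, about 0.12 kg, upright on the bench in one of three places. Origin: centre of underside; +x points to the tall flat end (x = +45 mm). Top flat from x = -21 to +45; the sloping back drops from height 44 at x = -21 to height 10 at x = -41 (60 degrees from level), then a toe ledge 10 high to x = -45
- heel_front (a point): bottom middle of the heel block's tall flat end (x = +45 mm in the block's frame)
- heel_side (a point): bottom of the heel block's left (+y) side, 30 mm ahead of its origin (x = +30, y = +26 mm in the block's frame)
- jig: the whole jig, fixed to the bench: steel base 170 by 240 mm; origin in the middle of its underside on the bench, +x towards the fence (away from the robot, up to 0.25 rad askew), +y to the left along the fence
- bed: bed of waxed white laminate (slippery, friction about 0.12), fixed, x -85 to +75 mm, 240 mm wide in y. Axes as the jig; origin in the middle of the jig, 12 mm above the bench; the bed's flat top is 12 mm above this origin (24 mm above the bench). Clear in front of the fence apart from the flip stop
- fence: aluminium fence, fixed, 240 mm long, 20 thick, 36 high above the bed; origin at bed-top height on its front face at mid-length (x = +70, y = 0 mm in the jig's frame). Its front face looks to the jig's -x. Two steel hinge lugs for the stop rise to 62 mm above the bed at y = +36 to +44 and +76 to +84 mm
- flip_stop (a joint): hinge of the steel flip stop: 0 = fully down (a hard limit), 1.7 = raised; starts at 1.1 to 1.5 rad. Axis along the jig's y at jig x = +81 mm, 56 mm above the bed top. Stiff, no spring: it stays where left (friction 0.08 Nm). Sweep a fingertip along an arc about the axis, pushing on the arm's back (its top, once down) about 40 mm from the axis with 2 to 4 N; pushing straight down on it jams
- stop_end (a point): top edge of the stop's free end, 50 mm from the hinge axis, at jig y = +60 mm. The stop is 24 mm wide (jig y +48 to +72): an arm 8 mm thick and under it a block, 14 to 44 mm from the axis, 50 mm long. Raised, the block sticks out towards the robot; down, it hangs to 6 mm above the bed and the arm's top lies 64 mm above the bed
- stop_face (a point): fixed point in the jig: where the stop's right-hand (-y) side, which the block's left side must touch, stands once it is down: jig x = +55, y = +48 mm, at bed-top height
- plain_block: rectangular wooden block 62 by 52 by 30 mm without a slope, not to be used or moved; origin: centre of its underside
- round_heel: wooden disc 58 mm across, 28 high, not to be used or moved; origin: centre of its underside
- glue_jar: black jar 72 mm across, 85 high, near the far side of the bench, left of the jig, not to be moved; origin: centre of its underside

How it is judged (in metres and radians):
On the way, in this order (a step that is already met when the one before it is completed fails the run):
1. the heel block lies flat on the bed, let go of, with the stop still up (angle between heel's own z axis and vertical below 0.06 rad and z of heel in the frame of bed between 0.009 and 0.016 m and x of heel in the frame of bed between -0.09 and 0.08 m and y of heel in the frame of bed between -0.125 and 0.125 m and contact force between heel and the fingers below 0.1 N and value of joint flip_stop above 0.5 rad), for 0.2 s.
2. the flip stop is fully down and the block still lies flat on the bed (angle between heel's own z axis and vertical below 0.06 rad and z of heel in the frame of bed between 0.009 and 0.016 m and x of heel in the frame of bed between -0.09 and 0.08 m and y of heel in the frame of bed between -0.125 and 0.125 m and value of joint flip_stop below 0.05 rad), for 0.2 s.
At the end, for the whole second after the job is handed in: Still holding through the last second: stop down (under 0.06 rad); block flat, still, square to the fence (0.06 rad), tall end within 3 mm of it, left side within 3 mm of the stop; fingers bear on it with over 4 N, it on the fence with over 2 N and on the bed with over 4 N (angle between heel's own z axis and vertical below 0.06 rad and z of heel in the frame of bed between 0.009 and 0.016 m and value of joint flip_stop below 0.06 rad and angle between the x axis of heel and the x axis of fence, either way round below 0.06 rad and x of heel_front in the frame of fence between -0.003 and 0.003 m and y of heel_side in the frame of stop_face between -0.0035 and 0.003 m and contact force between heel and fence above 2 N and contact force between heel and bed above 4 N and contact force between heel and the fingers above 4 N and linear speed of heel below 0.02 m/s); the arm keeps its last pose, push and grip.
It fails at once if one of the other wooden pieces or the glue jar was moved by more than 30 mm (distance of any of plain_block, round_heel, glue_jar from where it was at the start of the episode above 0.03 m).
It also fails if it takes over 72 s, if anything falls off the work surface, if the arm or the gripper's body presses on something with over 40 N, if the wrist force passes 120 N, or if a joint passes its speed limit or range.

ROBOT

A 7-joint arm with a two-finger parallel gripper is mounted at the origin on the work surface. World frame = base frame: x ahead of the robot, y to its left, z up, the work surface at z = 0. Lengths are in mm, angles in rad, forces in N, time in s.
With the tool pointing down it reaches from about 425 to 950 mm from the base axis. Payload 16.7 kg.
Tool frame: the origin (TCP) lies at the very end of the fingers, on their centre line; the grasp point (between the pads) lies 19 mm behind it; z points along the fingers, x is the direction in which the jaws open and shut, and the axes are right-handed (so a half turn about z gives the same grasp; the last joint's range is limited). The gripper opens to 94 mm and grips with 3 to 60 N. Pads are 16 mm wide; open, the fingers measure 119 mm over their backs; the gripper's body (75 mm by 177 mm) begins 78 mm behind the grasp point.
Start: joints at [1.167, 0.426, 0.074, 1.606, -0.034, 1.111, -0.067], TCP at [169.452, -653.344, 180.067] pointing down, gripper open.
Joint ranges: [-2.85, 2.85], [-0.5, 2.14], [-1.23, 1.37], [0.21, 2.46], [-1.02, 4.16], [0.16, 2.05], [-2.73, 2.73]. Speed limits (rad/s): [1.89, 1.89, 2.39, 2.39, 3.01, 3.01, 3.01].

INTERFACE

Orientations are given as a rotation vector (axis times angle).
In Python, from station import * gives the robot as it stands.
- The arm moves only by the shell command python3 -m jog 'ROWS' [FORCE]. ROWS is JSON, a list of rows, each a list of 7 numbers: the closure, from -1 (fully open) to 1 (shut), then the shift along the tool's x, y, z in mm, then the turn, a rotation vector about the tool's x, y, z in rad. In form: [[fingers, tx, ty, tz, ax, ay, az], ...]. A call has 1 to 20 rows; each row is the pose to reach, as a shift and turn from the pose measured when the call began, along the tool's axes at that moment; what a row does not reach only later rows make up. A row lasts 1/12 s, in which the tool goes at most 41.7 mm and 7.16 degrees, less where a joint would pass 70% of its speed; a pose out of reach is approached as far as the arm can. A call with a gripper value outside its range is refused whole. The fingers move at their own pace and stop on an object; FORCE is the grip in N (left out, the last holds). Time passes only in rows, so rows that repeat a pose let the fingers close. It gives the time, the measured TCP pose, the force and the opening at its end, in the units of the state.
- get_state(): the state, without advancing time (a new reading comes with each control period).
- get_image(name): name is "side" or "top" or "wrist"; returns a dict with "color" (400x640x3 uint8, red, green, blue), "depth" (400x640 float32, mm along the optical axis (not along the pixel's ray), 0 where there is no reading), "mtx" (3x3 intrinsics, pixels), "origin" and "attitude" of the camera in the world. Camera axes: x right, y down, z forward; pixel columns grow to the right and rows downward; lengths in mm; the calibration is good to about 2 mm. A picture is of the moment at which its call begins.
- hand_in(): hands the job in, once; it reports no verdict.
The state is a dict: "time_s": time; "q": joint angles; "qd": joint speeds; "tau": joint torques, N m; "tool_pos": TCP position; "eef_rot": TCP orientation; "ft_force": force on the tool from outside, world axes, zero at the start; "torque": the same for the moment, N m; "gripper_width": finger opening in mm.
Only numpy, scipy, OpenCV 4.12 (cv2) and the standard library are available. Lean on these libraries where they do the work, as an engineer would, in place of code of your own. Each camera call takes 0.05 s, during which the arm holds its last target.

## Working session

There is one attempt and no reset: what is moved stays moved. The work goes in short steps, Python scripts to look and compute and a shell command to move; the robot and the scene stay as the last step left them, time stands still between calls to the robot, and variables do not carry over. Pictures are saved under pics/ and viewed, and the job is handed in when it is done.

```bash
ls; mkdir -p pics; python3 - <<'E'
from station import *
import cv2
s=get_state();print({k:(v if not hasattr(v,'tolist') else v.tolist()) for k,v in s.items()})
for n in("side","top","wrist"):
    d=get_image(n);cv2.imwrite(f"pics/{n}0.png",d["color"][:,:,::-1]);print(n,d["mtx"],d["origin"],d["attitude"])
E
```

```text
pics
{'time_s': 0.0, 'q': [1.1674856386610493, 0.4266956897300077, 0.0738446141553387, 1.6066044695778148, -0.034100476369541916, 1.1107636461431034, -0.06709184827712625], 'qd': [-0.0017233703616111968, -0.00029756410373035617, 0.0011355453682441472, -0.00018831499763807336, 0.0003604783986696771, -0.0003375609589311311, 0.00042931533370393606], 'tau': [0.0004404133778734831, -93.58118534088135, 3.667011111974716, -45.418463945388794, -0.0487190333660692, 0.020109537290409207, 9.420442665941664e-05], 'tool_pos': [169.3474837179617, -652.9419472719045, 179.40077465788204], 'eef_rot': [-2.4841839428049215, 1.9220306297990966, 0.0015827225361412943], 'ft_force': [0.2645140427964023, -0.06946910025365782, -0.47418919752290056], 'torque': [-0.02289836033889562, 0.012323286083085982, -0.015084993278372285], 'gripper_width': 93.52535126638088}
side [[382.86290837   0.         312.73775042]
 [  0.         382.86290837 199.93250021]
 [  0.           0.           1.        ]] [585.51338116 770.78720393 640.82483679] [-0.0719383   2.83427371 -1.30585495]
top [[365.2572762    0.         315.13436269]
 [  0.         365.2572762  198.213114  ]
 [  0.           0.           1.        ]] [579.26916247 110.96237078 836.49257155] [-2.20206038  2.21799946 -0.09149955]
wrist [[289.90890513   0.         322.1746528 ]
 [  0.         289.90890513 196.56732254]
 [  0.           0.           1.        ]] [ 235.52116563 -636.02684558  384.61794376] [ 2.32728829 -1.80063156 -0.22089584]
```

View pics/top0.png

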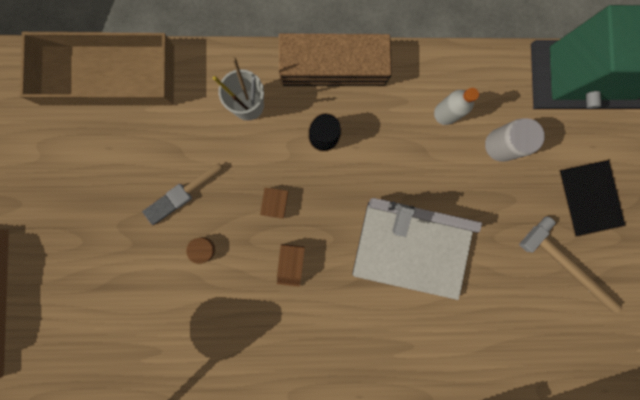

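View pics/side0.png

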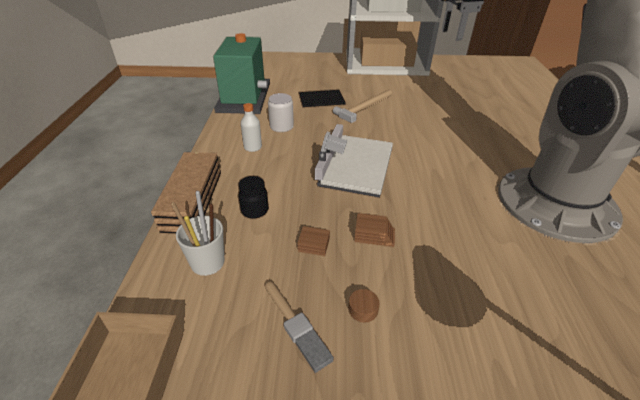

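The top view shows three wooden pieces: the heel candidate at about (291,264), the plain block at (275,202) and the disc at (201,250). The jig is centred near (415,248) with the stop raised at (403,220). I'll zoom in next.

```bash
cat > h.py <<'E'
from station import *
import cv2, numpy as np
from scipy.spatial.transform import Rotation as R
def cloud(d):
    Z=d["depth"];v,u=np.mgrid[:400,:640];K=d["mtx"]
    P=np.stack([(u-K[0,2])/K[0,0]*Z,(v-K[1,2])/K[1,1]*Z,Z],-1)
    M=R.from_rotvec(d["attitude"]).as_matrix()
    return P@M.T+np.array(d["origin"])
def ray(d,u,v,z):
    K=d["mtx"];M=R.from_rotvec(d["attitude"]).as_matrix();o=np.array(d["origin"])
    r=M@np.array([(u-K[0,2])/K[0,0],(v-K[1,2])/K[1,1],1]);return o+r*(z-o[2])/r[2]
def proj(d,p):
    M=R.from_rotvec(d["attitude"]).as_matrix();c=M.T@(np.array(p)-np.array(d["origin"]));q=d["mtx"]@c;return q[:2]/q[2]
def crop(d,x0,x1,y0,y1,k,name):
    cv2.imwrite(name,cv2.resize(np.ascontiguousarray(d["color"][y0:y1,x0:x1,::-1]),None,fx=k,fy=k,interpolation=cv2.INTER_CUBIC))
E
python3 - <<'E'
from h import *
t=get_image("top");s=get_image("side")
a=cv2.resize(t["color"][180:310,250:350],None,fx=4,fy=4);
crop(t,250,350,180,310,4,"pics/a.png");crop(s,290,410,110,260,4,"pics/b.png");crop(t,340,500,185,310,5,"pics/c.png")
for d,n,win in((t,"top",(slice(180,310),slice(180,500))),):
    P=cloud(d)[win]
    hsv=cv2.cvtColor(d["color"],cv2.COLOR_RGB2HSV)[win]
    z=P[...,2]
    print(np.percentile(z,[1,10,50,90,99]))
    m=((z>10)&(z<60)).astype(np.uint8)
    n_,l,st,c=cv2.connectedComponentsWithStats(m)
    for i in range(1,n_):
        if st[i,4]>60:
            q=P[l==i];top=np.percentile(q[:,2],80);qq=q[q[:,2]>top-5];r=cv2.minAreaRect(qq[:,:2].astype(np.float32))
            print(st[i],"top",top,r,cv2.boxPoints(r).round(0).tolist())
E
```

```text
[ -2.60576664  -0.97118317   1.32638427  26.8503497  117.05998854]
[  0   0  29  27 317] top 20.50516048407517 ((646.4710083007812, 368.8468933105469), (37.70170974731445, 79.26934051513672), 48.780181884765625) [[604.0, 381.0], [664.0, 329.0], [689.0, 357.0], [629.0, 409.0]]
[ 80   8  29  31 681] top 31.5927183991721 ((611.4968872070312, 177.29542541503906), (52.09839630126953, 62.01435089111328), 80.52297973632812) [[577.0, 157.0], [638.0, 146.0], [646.0, 198.0], [585.0, 208.0]]
[ 173   19  123  101 7397] top 26.11054185467351 ((506.05029296875, -134.20761108398438), (241.38162231445312, 174.850830078125), 76.6112060546875) [[393.0, -231.0], [563.0, -272.0], [619.0, -37.0], [449.0, 3.0]]
[  6  57  29  27 596] top 29.32240357864805 ((508.62158203125, 339.2105407714844), (56.196746826171875, 54.380027770996094), 88.77557373046875) [[481.0, 312.0], [535.0, 311.0], [536.0, 367.0], [482.0, 368.0]]
[ 97  64  28  43 974] top 45.41850591329769 ((482.6868591308594, 140.38197326660156), (51.857784271240234, 69.07238006591797), 83.2162094116211) [[445.0, 119.0], [514.0, 111.0], [520.0, 162.0], [451.0, 170.0]]
```

```bash
sleep 1
```

```text
(no output)
```

View pics/a.png

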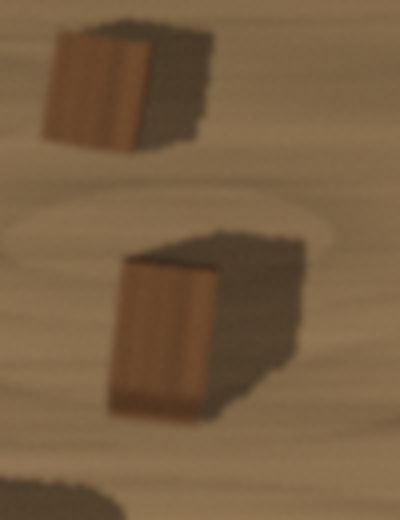

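View pics/b.png

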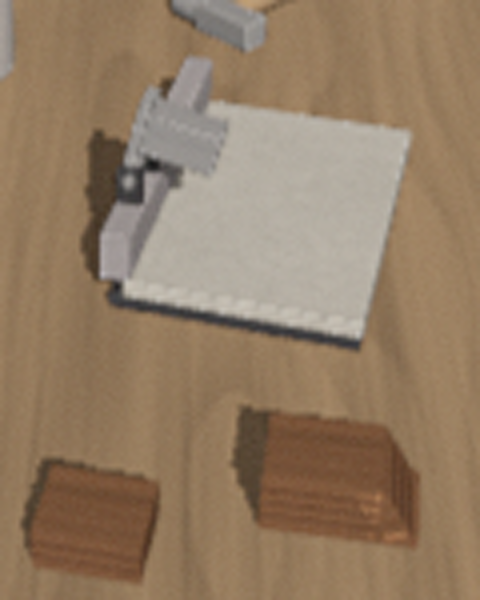

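View pics/c.png

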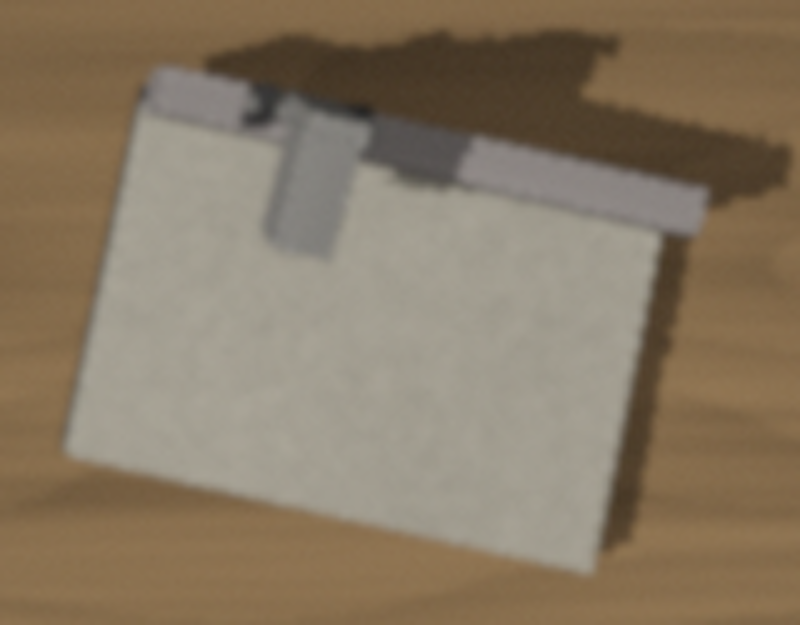

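The heel's tall end faces away from the robot (+x), with its slope towards the robot. The stop is raised at the left part of the fence. Next I'll refine the jig and heel poses.

```bash
python3 - <<'E'
from h import *
t=get_image("top");s=get_image("side")
for d,n in((t,"top"),(s,"side")):
    P=cloud(d);z=P[...,2]
    hsv=cv2.cvtColor(d["color"],cv2.COLOR_RGB2HSV)
    roi=(P[...,0]>370)&(P[...,0]<650)&(P[...,1]<20)&(P[...,1]>-290)
    bed=roi&(abs(z-24)<8)&(hsv[...,1]<45)&(hsv[...,2]>120)
    m=bed.astype(np.uint8);m=cv2.morphologyEx(m,cv2.MORPH_OPEN,np.ones((3,3)))
    c=max(cv2.findContours(m,0,cv2.CHAIN_APPROX_NONE)[0],key=cv2.contourArea)[:,0]
    W=np.array([ray(d,u,v,24)[:2] for u,v in c],np.float32)
    r=cv2.minAreaRect(W);print(n,"bed zmed",np.median(z[m>0]),r,cv2.boxPoints(r).round(1).tolist())
    f=roi&(abs(z-61)<5); q=P[f];r=cv2.minAreaRect(q[:,:2].astype(np.float32));print("fence",len(q),r,cv2.boxPoints(r).round(1).tolist())
    # heel top
    f=(abs(z-45)<4)&(P[...,0]>420)&(P[...,0]<540)&(P[...,1]>90)&(P[...,1]<190)
    q=P[f];r=cv2.minAreaRect(q[:,:2].astype(np.float32));print("heel",len(q),r,cv2.boxPoints(r).round(1).tolist(),q.mean(0))
    f=roi&(z>70);q=P[f];print("stop",len(q),np.percentile(q,[2,50,98],axis=0).round(0).tolist())
print(R.from_rotvec(get_state()["eef_rot"]).as_matrix().round(3))
E
```

```text
top bed zmed 24.878200459572838 ((497.50811767578125, -131.09307861328125), (240.9808349609375, 154.99815368652344), 76.80186462402344) [[394.5, -230.6999969482422], [545.4000244140625, -266.1000061035156], [600.5, -31.5], [449.6000061035156, 3.9000000953674316]]
fence 824 ((582.0091552734375, -151.6142578125), (239.90988159179688, 20.172714233398438), 76.70521545410156) [[544.5999755859375, -266.0], [564.2000122070312, -270.70001220703125], [619.4000244140625, -37.20000076293945], [599.7999877929688, -32.599998474121094]]
heel 762 ((483.1368408203125, 140.324462890625), (51.86838150024414, 68.10526275634766), 83.09593963623047) [[446.20001220703125, 118.69999694824219], [513.7999877929688, 110.5], [520.0999755859375, 162.0], [452.3999938964844, 170.1999969482422]] [483.35355782 140.32356807  44.49727565]
stop 566 [[542.0, -114.0, 81.0], [576.0, -83.0, 117.0], [607.0, -69.0, 132.0]]
side bed zmed 24.79465285363665 ((501.5791320800781, -125.47366333007812), (250.31280517578125, 159.42214965820312), 76.60210418701172) [[395.0, -228.8000030517578], [550.0999755859375, -265.70001220703125], [608.0999755859375, -22.200000762939453], [453.0, 14.699999809265137]]
fence 207 ((583.5445556640625, -150.276123046875), (242.8008270263672, 20.658483505249023), 76.73639678955078) [[545.5999755859375, -266.1000061035156], [565.7000122070312, -270.79998779296875], [621.5, -34.5], [601.2999877929688, -29.700000762939453]]
heel 515 ((484.90887451171875, 141.81484985351562), (54.70485305786133, 67.92876434326172), 82.75454711914062) [[447.79998779296875, 119.0], [515.2000122070312, 110.4000015258789], [522.0999755859375, 164.6999969482422], [454.70001220703125, 173.1999969482422]] [485.14923484 143.82409719  44.48473722]
stop 406 [[545.0, -99.0, 73.0], [580.0, -77.0, 108.0], [608.0, -67.0, 131.0]]
[[ 0.251 -0.968 -0.   ]
 [-0.968 -0.251  0.   ]
 [-0.    -0.    -1.   ]]
```

```bash
cat >> h.py <<'E'
JO=np.array([505.,-133.,0]);JA=-0.232
ex=np.array([np.cos(JA),np.sin(JA),0]);ey=np.array([-np.sin(JA),np.cos(JA),0])
def jig(x,y,z): return JO+x*ex+y*ey+np.array([0,0,z])
def tojig(p): d=np.array(p)-JO; return np.array([d@ex,d@ey,p[2]]).round(1)
def go(*targets,yaw=None):
    """tool-axis shift/turn to world targets; tool pointing down with tool x at world angle yaw-90deg"""
    s=get_state();M=R.from_rotvec(s["eef_rot"]).as_matrix();p=np.array(s["tool_pos"])
    a=[0,0,0]
    if yaw is not None:
        X=np.array([np.sin(yaw),-np.cos(yaw),0]);Z=np.array([0,0,-1.]);T=np.stack([X,np.cross(Z,X),Z],1)
        a=R.from_matrix(M.T@T).as_rotvec()
    print("t",round(s["time_s"],2),"tcp",p.round(1),"jig",tojig(p),"F",np.round(s["ft_force"],1),"Fjig",round(float(np.array(s["ft_force"])@ex),1),round(float(np.array(s["ft_force"])@ey),1),"w",round(s["gripper_width"],1))
    for t in targets: print(t.round(1) if hasattr(t,'round') else t,"->",(M.T@(np.array(t)-p)).round(1),np.round(a,3))
E
python3 - <<'E'
from h import *
go([540,-300,220],[520,0,220],[468,142.5,150],[468,142.5,8],yaw=-0.12)
E
```

```text
t 0.35 tcp [ 169.5 -653.3  179.9] jig [-206.9 -583.5  179.9] F [-0.2  0.5  0.6] Fjig -0.3 0.4 w 94.3
[540, -300, 220] -> [-248.9 -447.4  -40. ] [0.    0.    0.374]
[520, 0, 220] -> [-544.3 -503.3  -39.9] [0.    0.    0.374]
[468, 142.5, 150] -> [-695.3 -488.8   30.1] [0.    0.    0.374]
[468, 142.5, 8] -> [-695.3 -488.8  172.1] [0.    0.    0.374]
```

```bash
python3 -m jog '[[-1,-20,-37,-10,0,0,0.1],[-1,-40,-73,-20,0,0,0.2],[-1,-60,-110,-30,0,0,0.3],[-1,-80,-146,-40,0,0,0.374],[-1,-100,-182,-40,0,0,0.374],[-1,-120,-218,-40,0,0,0.374],[-1,-140,-254,-40,0,0,0.374],[-1,-160,-290,-40,0,0,0.374],[-1,-180,-326,-40,0,0,0.374],[-1,-210,-360,-40,0,0,0.374],[-1,-249,-447,-40,0,0,0.374],[-1,-249,-447,-40,0,0,0.374],[-1,-544,-503,-40,0,0,0.374],[-1,-544,-503,-40,0,0,0.374],[-1,-544,-503,-40,0,0,0.374],[-1,-544,-503,-40,0,0,0.374],[-1,-544,-503,-40,0,0,0.374],[-1,-544,-503,-40,0,0,0.374],[-1,-544,-503,-40,0,0,0.374],[-1,-544,-503,-40,0,0,0.374]]' 20
python3 - <<'E'
from h import *
go([468,142.5,150],yaw=-0.12)
E
```

```text
time_s: 2.02
tool_pos: [519.3, 5.0, 220.5]
eef_rot: [-2.088, 2.345, 0.001]
ft_force: [-0.0, -0.1, 0.6]
gripper_width: 94.1
t 2.02 tcp [519.3   5.  220.5] jig [-17.8 137.5 220.5] F [-0.  -0.1  0.6] Fjig 0.0 -0.1 w 94.1
[468, 142.5, 150] -> [-130.6   66.8   70.6] [-0.     0.001  0.004]
```

```bash
python3 -m jog '[[-1,-131,67,30,0,0,0],[-1,-131,67,30,0,0,0],[-1,-131,67,30,0,0,0],[-1,-131,67,30,0,0,0],[-1,-131,67,60,0,0,0],[-1,-131,67,60,0,0,0],[-1,-131,67,60,0,0,0]]'
python3 - <<'E'
from h import *
go([468,142.5,8],yaw=-0.12)
d=get_image("wrist");cv2.imwrite("pics/w1.png",d["color"][:,:,::-1])
o=np.array([472.7,141.8,0]);c=np.array([np.cos(.12),-np.sin(.12),0]);n=np.array([c[1]*-1,c[0],0])
for x,y,z in((45,26,44),(45,-26,44),(-21,26,44),(-21,-26,44)): print(proj(d,o+x*c+y*n+[0,0,z]).round(0))
E
```

```text
time_s: 2.6
tool_pos: [467.2, 142.2, 160.2]
eef_rot: [2.089, -2.345, -0.002]
ft_force: [-0.3, 0.1, 1.1]
gripper_width: 93.9
t 2.6 tcp [467.2 142.2 160.2] jig [-100.1  259.2  160.2] F [-0.3  0.1  1.1] Fjig -0.3 0.0 w 93.9
[468, 142.5, 8] -> [ -0.3  -1.1 152.2] [0.002 0.    0.005]
[298. 141.]
[346. 142.]
[299. 200.]
[344. 200.]
```

```bash
sleep 0
```

```text
(no output)
```

View pics/w1.png

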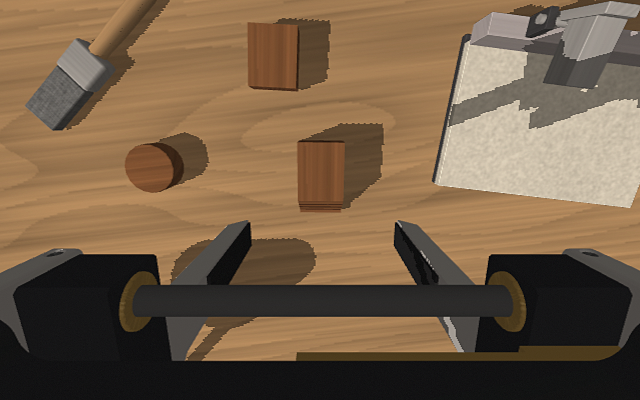

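The wrist view shows the heel's top at (298–344, 141–203), matching the predicted corners and centred between the fingers. Descending to grasp.

```bash
python3 -m jog '[[-1,0,-1,40,0,0,0.005],[-1,0,-1,80,0,0,0.005],[-1,0,-1,115,0,0,0.005],[-1,0,-1,140,0,0,0.005],[-1,0,-1,152,0,0,0.005],[-1,0,-1,152,0,0,0.005],[-1,0,-1,152,0,0,0.005],[1,0,-1,152,0,0,0.005],[1,0,-1,152,0,0,0.005],[1,0,-1,152,0,0,0.005],[1,0,-1,152,0,0,0.005],[1,0,-1,152,0,0,0.005],[1,0,-1,152,0,0,0.005],[1,0,-1,152,0,0,0.005],[1,0,-1,152,0,0,0.005]]' 20
python3 - <<'E'
from h import *
go([468,142.5,8],yaw=-0.12)
E
```

```text
time_s: 3.9
tool_pos: [469.3, 142.3, 9.4]
eef_rot: [-2.082, 2.351, 0.001]
ft_force: [-1.7, 0.1, 5.3]
gripper_width: 52.0
t 3.9 tcp [469.3 142.3   9.4] jig [-98.1 259.7   9.4] F [-1.7  0.1  5.3] Fjig -1.7 -0.3 w 52.0
[468, 142.5, 8] -> [-0.   1.3  1.4] [-0.     0.001 -0.001]
```

```bash
python3 -m jog '[[1,0,0,-30,0,0,0],[1,0,0,-70,0,0,0],[1,0,0,-100,0,0,0],[1,0,0,-100,0,0,0]]'
python3 - <<'E'
from h import *
d=get_image("wrist");cv2.imwrite("pics/w2.png",d["color"][:,:,::-1])
go(jig(11,-50,110),jig(11,-50,60),yaw=JA)
E
```

```text
time_s: 4.23
tool_pos: [471.8, 143.3, 114.5]
eef_rot: [-2.078, 2.347, -0.004]
ft_force: [1.4, 0.2, -0.5]
gripper_width: 51.7
t 4.28 tcp [470.9 142.6 112. ] jig [-96.6 260.4 112. ] F [-0.3 -0.1 -2.4] Fjig -0.2 -0.1 w 51.8
[ 504.2 -184.2  110. ] -> [320.4 -72.8   1.4] [-0.004  0.003  0.11 ]
[ 504.2 -184.2   60. ] -> [320.5 -72.6  51.4] [-0.004  0.003  0.11 ]
```

```bash
sleep 0
```

```text
(no output)
```

View pics/w2.png

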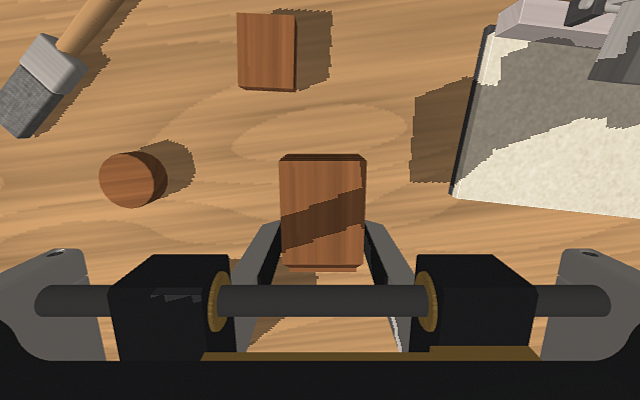

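```bash
python3 - <<'E'
from h import *
go(jig(-80,-50,110),yaw=JA)
E
python3 -m jog '[[1,38,2,0,0,0,0.1],[1,76,5,0,0,0,0.11],[1,114,7,0,0,0,0.11],[1,152,9,0,0,0,0.11],[1,190,11,0,0,0,0.11],[1,228,14,0,0,0,0.11],[1,266,16,0,0,0,0.11],[1,290,18,0,0,0,0.11],[1,310,18,0,0,0,0.11],[1,310,18,0,0,0,0.11]]'
python3 - <<'E'
from h import *
go(jig(-80,-50,110),jig(11,-50,70),jig(11,-50,45),jig(11,-50,34.5),yaw=JA)
E
```

```text
t 4.28 tcp [470.9 142.6 112. ] jig [-96.6 260.4 112. ] F [-0.3 -0.1 -2.4] Fjig -0.2 -0.1 w 51.8
[ 415.6 -163.3  110. ] -> [310.4  17.7   1. ] [-0.004  0.003  0.11 ]
time_s: 5.12
tool_pos: [413.6, -166.4, 109.9]
eef_rot: [-1.942, 2.465, -0.001]
ft_force: [-1.1, 0.5, -1.8]
gripper_width: 51.9
t 5.12 tcp [ 413.6 -166.4  109.9] jig [-81.3 -53.6 109.9] F [-1.1  0.5 -1.8] Fjig -1.1 0.2 w 51.9
[ 415.6 -163.3  110. ] -> [-3.6 -1.3 -0.1] [-0.002  0.002 -0.005]
[ 504.2 -184.2   70. ] -> [ -3.9 -92.2  40.1] [-0.002  0.002 -0.005]
[ 504.2 -184.2   45. ] -> [ -3.8 -92.1  65.1] [-0.002  0.002 -0.005]
[ 504.2 -184.2   34.5] -> [ -3.8 -92.1  75.6] [-0.002  0.002 -0.005]
```

```bash
python3 -m jog '[[1,-2,-30,0,0,0,0],[1,-4,-60,10,0,0,0],[1,-4,-92,30,0,0,0],[1,-4,-92,50,0,0,0],[1,-4,-92,60,0,0,0],[1,-4,-92,66,0,0,0],[1,-4,-92,70,0,0,0],[1,-4,-92,70,0,0,0],[1,-4,-92,70,0,0,0]]'
python3 - <<'E'
from h import *
go(jig(11,-50,34),yaw=JA)
E
```

```text
time_s: 5.87
tool_pos: [504.0, -184.0, 40.8]
eef_rot: [-1.941, 2.465, -0.002]
ft_force: [-0.1, -0.5, -1.5]
gripper_width: 51.7
t 5.87 tcp [ 504.  -184.    40.8] jig [ 10.8 -49.9  40.8] F [-0.1 -0.5 -1.5] Fjig 0.0 -0.5 w 51.7
[ 504.2 -184.2   34. ] -> [ 0.2 -0.2  6.8] [-0.003  0.002 -0.005]
```

```bash
python3 -m jog '[[1,0,0,3,0,0,0],[1,0,0,5,0,0,0],[1,0,0,7,0,0,0],[1,0,0,8,0,0,0],[1,0,0,8,0,0,0]]'
python3 -m jog '[[1,0,0,0,0,0,0],[-0.4,0,0,0,0,0,0],[-0.4,0,0,0,0,0,0],[-0.4,0,0,0,0,0,0],[-0.4,0,0,0,0,0,0],[-0.4,0,0,0,0,0,0]]'
python3 - <<'E'
from h import *
go(jig(11,-50,140),yaw=JA)
E
```

```text
time_s: 6.28
tool_pos: [504.3, -184.1, 33.3]
eef_rot: [-1.941, 2.465, -0.002]
ft_force: [-1.6, 0.6, 7.3]
gripper_width: 51.3
time_s: 6.78
tool_pos: [504.3, -184.1, 33.3]
eef_rot: [-1.941, 2.465, -0.002]
ft_force: [1.0, -0.2, -0.1]
gripper_width: 65.7
t 6.78 tcp [ 504.3 -184.1   33.3] jig [ 11.  -49.9  33.3] F [ 1.  -0.2 -0.1] Fjig 1.0 0.0 w 65.7
[ 504.2 -184.2  140. ] -> [-1.000e-01 -3.000e-01 -1.067e+02] [-0.004  0.002 -0.005]
```

```bash
python3 -m jog '[[-0.4,0,0,-20,0,0,0],[-0.4,0,0,-50,0,0,0],[-0.4,0,0,-90,0,0,0],[1,0,0,-130,0,0,0],[1,0,0,-165,0,0,0],[1,0,0,-165,0,0,0],[1,0,0,-165,0,0,0]]'
python3 - <<'E'
from h import *
for n in("side","top","wrist"):
    d=get_image(n);P=cloud(d);J=np.stack([(P-JO)@ex,(P-JO)@ey,P[...,2]],-1)
    m=(J[...,1]>51)&(J[...,1]<69)&(J[...,2]>75)&(J[...,2]<150)&(J[...,0]>0)&(J[...,0]<110)
    q=J[m];print(n,len(q))
    if len(q):
        # silhouette x range per z
        for z in range(75,150,6):
            k=q[(q[:,2]>=z)&(q[:,2]<z+6)]
            if len(k)>2:print(z,k[:,0].min().round(0),k[:,0].max().round(0),len(k))
    m=(abs(J[...,2]-68)<5)&(abs(J[...,0])<75)&(J[...,1]<30)&(J[...,1]>-115)
    q=J[m]
    if len(q)>30: print("heel",cv2.minAreaRect(q[:,:2].astype(np.float32)),q.mean(0))
    if n=="side":crop(d,290,430,110,210,5,"pics/s3.png")
    if n=="wrist":cv2.imwrite("pics/w3.png",d["color"][:,:,::-1])
go(jig(110,60,180),yaw=JA)
E
```

```text
time_s: 7.37
tool_pos: [504.7, -184.7, 200.4]
eef_rot: [-1.94, 2.463, -0.008]
ft_force: [0.5, 0.2, -0.9]
gripper_width: 42.5
side 95
81 30.0 81.0 7
111 24.0 46.0 26
117 36.0 73.0 40
123 68.0 74.0 7
129 71.0 79.0 10
heel ((32.59546661376953, -49.57506561279297), (83.158935546875, 56.99029541015625), 0.03491108864545822) [ 24.91513626 -47.75310257  68.52186731]
top 287
81 78.0 88.0 5
93 85.0 86.0 3
99 84.0 84.0 3
105 82.0 83.0 4
111 23.0 82.0 74
117 33.0 81.0 134
123 56.0 79.0 34
129 71.0 78.0 28
heel ((32.002052307128906, -36.867618560791016), (121.25887298583984, 83.62398529052734), 87.36585235595703) [ 25.31907626 -51.03851215  68.59252586]
wrist 1230
75 76.0 89.0 19
81 76.0 87.0 20
87 86.0 86.0 17
93 84.0 85.0 19
99 83.0 84.0 23
105 82.0 83.0 26
111 22.0 82.0 307
117 35.0 80.0 536
123 63.0 79.0 97
129 70.0 77.0 166
heel ((30.140045166015625, -50.789920806884766), (52.03983688354492, 79.29011535644531), 89.74739837646484) [ 26.19527587 -50.81004944  68.45235487]
t 7.52 tcp [ 503.  -184.1  197.2] jig [  9.8 -50.2 197.2] F [-0.5  0.5 -0.5] Fjig -0.6 0.4 w 30.3
[625.8 -99.9 180. ] -> [-110.7  -99.7   17.7] [-0.002  0.002 -0.005]
```

```bash
sleep 0
```

```text
(no output)
```

View pics/s3.png

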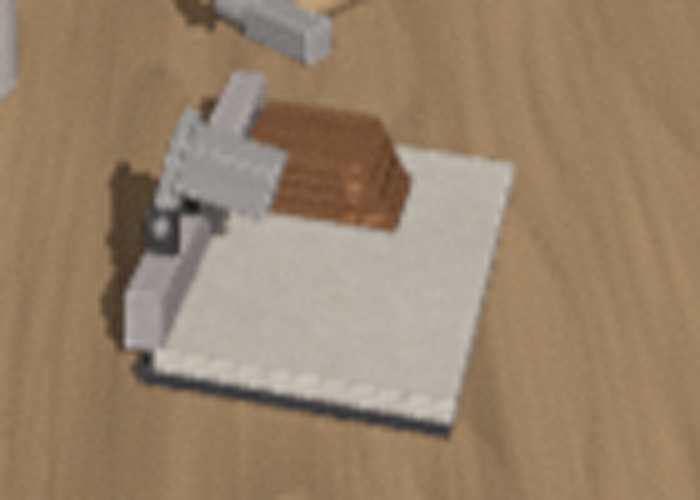

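View pics/w3.png

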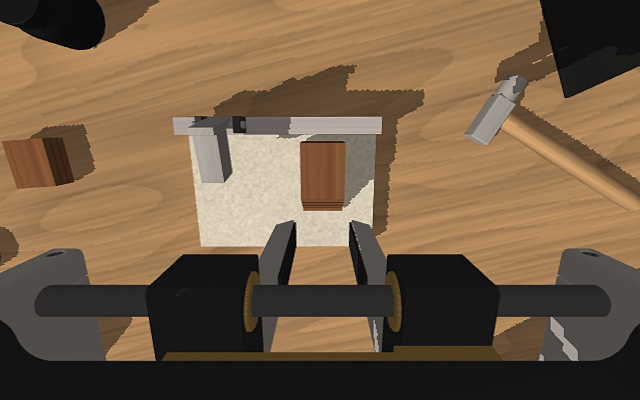

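The heel sits square on the bed (wrist view, 300–344 × 141–210) and the stop is still up at about 1.35 rad, near (210,150). Next I move behind the stop.

```bash
python3 -m jog '[[1,-38,-30,0,0,0,0],[1,-76,-65,0,0,0,0],[1,-111,-105,0,0,0,0],[1,-111,-105,10,0,0,0],[1,-111,-105,40,0,0,0],[1,-111,-105,75,0,0,0],[1,-111,-105,76,0,0,0],[1,-111,-105,76,0,0,0]]'
python3 - <<'E'
from h import *
d=get_image("side");crop(d,270,430,60,200,5,"pics/s4.png")
go(jig(88,60,120.8),jig(49,60,88),yaw=JA)
E
```

```text
time_s: 8.18
tool_pos: [629.3, -100.5, 119.3]
eef_rot: [1.943, -2.467, -0.006]
ft_force: [0.5, -0.2, 0.8]
gripper_width: 0.5
t 8.23 tcp [ 630.7 -100.9  121.5] jig [115.   60.2 121.5] F [-0.2  0.4  0.5] Fjig -0.3 0.4 w 0.4
[604.4 -94.8 120.8] -> [ 0.3 27.   0.7] [-0.     0.002 -0.005]
[566.5 -85.9  88. ] -> [ 0.6 66.  33.5] [-0.     0.002 -0.005]
```

```bash
sleep 0
```

```text
(no output)
```

View pics/s4.png

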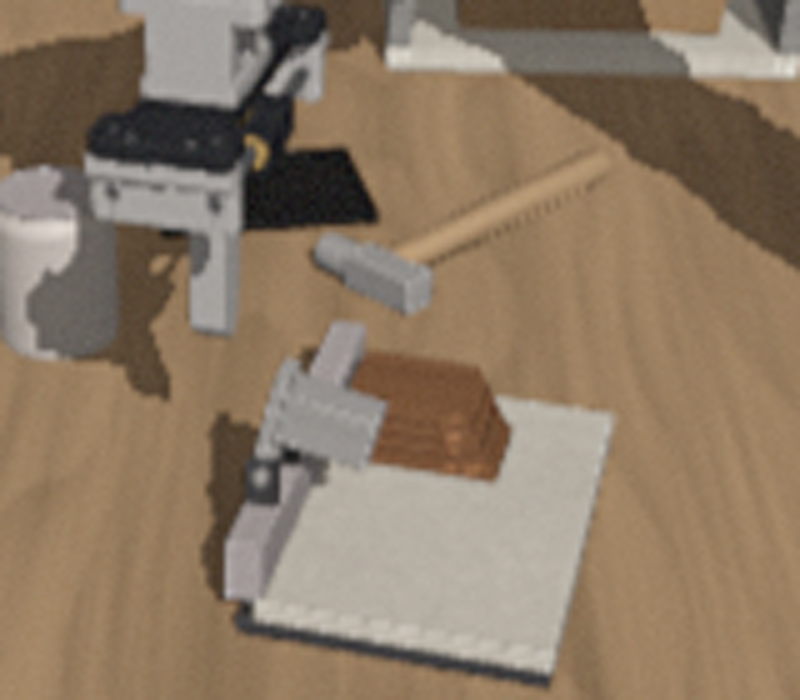

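```bash
python3 - <<'E'
from h import *
d=get_image("side")
f=lambda p:((proj(d,p)-[270,60])*5).round(0)
print(f(get_state()["tool_pos"]),f(jig(75,60,132)),f(jig(75,48,132)),f(jig(75,72,132)),f(jig(-85,120,24)))
d=get_image("top");crop(d,370,490,170,290,6,"pics/t4.png")
E
```

```text
[208. 367.] [285. 363.] [291. 352.] [279. 375.] [553. 651.]
```

```bash
sleep 0
```

```text
(no output)
```

View pics/t4.png

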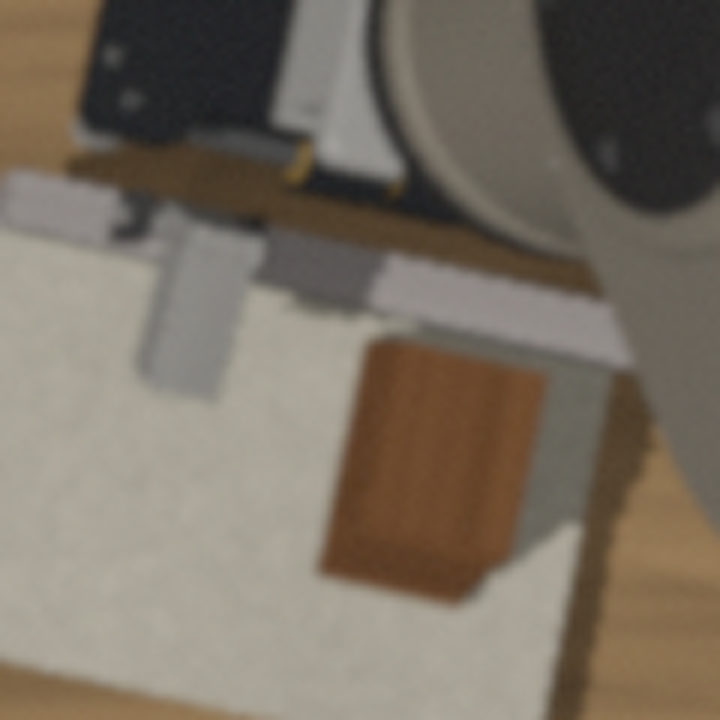

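The finger's visible end at crop (215,332) is higher than the projected TCP at (208,367), so I'm looking closer.

```bash
python3 - <<'E'
from h import *
d=get_image("side");crop(d,295,345,100,150,12,"pics/s5.png")
P=cloud(d);J=np.stack([(P-JO)@ex,(P-JO)@ey,P[...,2]],-1)
for v in range(108,142,2): print(v,[J[v,u].round(0).astype(int).tolist() for u in (308,310,312,314,316)])
print(proj(d,get_state()["tool_pos"]))
E
```

```text
108 [[122, 71, 200], [116, 73, 202], [112, 72, 202], [107, 69, 201], [107, 50, 192]]
110 [[122, 72, 195], [116, 74, 197], [111, 73, 197], [107, 69, 196], [107, 50, 186]]
112 [[121, 74, 190], [118, 69, 189], [111, 73, 192], [108, 68, 190], [107, 52, 182]]
114 [[122, 72, 184], [117, 71, 184], [111, 74, 187], [107, 69, 185], [107, 51, 175]]
116 [[122, 71, 178], [117, 72, 179], [111, 74, 181], [108, 68, 179], [108, 49, 169]]
118 [[122, 72, 173], [117, 71, 173], [112, 71, 174], [107, 69, 174], [108, 48, 163]]
120 [[122, 72, 168], [116, 74, 169], [111, 74, 170], [107, 69, 168], [107, 49, 158]]
122 [[122, 72, 162], [117, 73, 163], [112, 72, 163], [108, 65, 160], [180, -212, 1]]
124 [[125, 63, 151], [119, 66, 153], [112, 70, 156], [108, 66, 155], [177, -201, 0]]
126 [[200, -182, 0], [193, -183, 0], [186, -184, 1], [178, -181, 4], [173, -186, 2]]
128 [[194, -163, 4], [190, -172, -1], [182, -170, 1], [177, -176, -1], [172, -181, -3]]
130 [[192, -157, -1], [185, -156, 1], [179, -159, 0], [172, -160, 1], [166, -160, 2]]
132 [[189, -146, -1], [180, -140, 4], [175, -147, 1], [169, -146, 2], [161, -145, 4]]
134 [[184, -129, 2], [177, -130, 2], [171, -133, 2], [166, -138, -1], [159, -136, 2]]
136 [[180, -118, 2], [175, -121, 1], [169, -125, -1], [162, -123, 2], [157, -129, -1]]
138 [[177, -105, 2], [172, -111, -1], [164, -108, 2], [159, -113, 1], [154, -117, -1]]
140 [[174, -98, 0], [169, -101, -2], [161, -99, 1], [156, -102, 1], [149, -100, 3]]
[311.48262167 133.17422584]
```

```bash
sleep 0
```

```text
(no output)
```

View pics/s5.png

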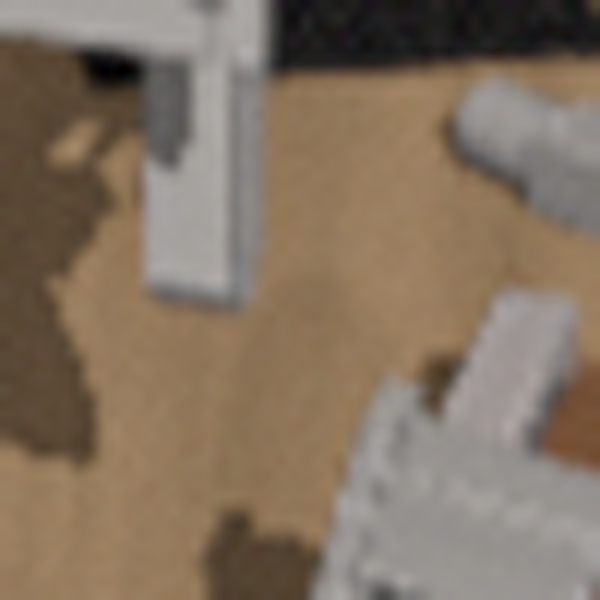

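```bash
python3 - <<'E'
from h import *
s=get_state();print(s["time_s"],s["tool_pos"],np.round(s["q"],3),s["gripper_width"])
for n in("top","wrist"):
    d=get_image(n);P=cloud(d);J=np.stack([(P-JO)@ex,(P-JO)@ey,P[...,2]],-1)
    print(n,proj(d,s["tool_pos"]))
    if n=="wrist": cv2.imwrite("pics/w5.png",d["color"][:,:,::-1]); print(d["origin"]); u,v=proj(d,s["tool_pos"]).astype(int); print(J[v-30:v+30:6,u].round(0))
E
```

```text
8.3833 [ 632.15749787 -101.10241508  123.71421676] [ 0.203  0.427 -0.188  1.735  0.091  0.984 -1.827] 0.06048993355406039
top [411.22564672 189.51452889]
wrist [321.64735184 219.57817114]
[ 697.46664099 -117.85640126  329.12604501]
[[113.  62.   1.]
 [106.  62.   1.]
 [ 99.  62.  -0.]
 [ 92.  62.   1.]
 [ 84.  62.   0.]
 [ 89.  61.  38.]
 [123.  61. 156.]
 [124.  60. 167.]
 [124.  60. 177.]
 [124.  60. 185.]]
```

```bash
sleep 0
```

```text
(no output)
```

View pics/w5.png

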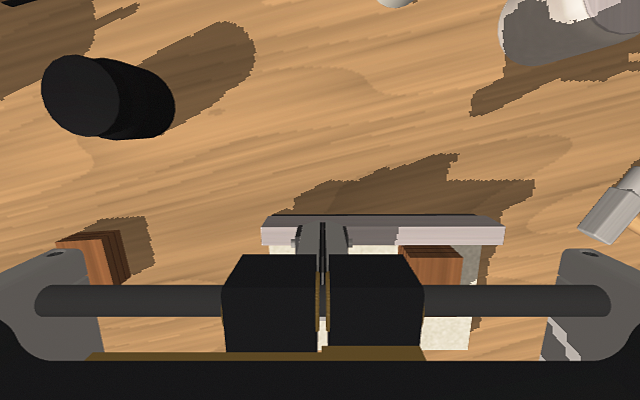

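The side and wrist depth both put the visible finger end near z≈150 while the TCP reads about 122. To settle it I'll touch the top of the fence (z=60) gently.

```bash
python3 -m jog '[[1,0,0,-40,0,0,0],[1,0,0,-50,0,0,0],[1,38,5,-50,0,0,0],[1,76,12,-50,0,0,0],[1,114,24,-50,0,0,0],[1,156,36,-50,0,0,0],[1,156,36,-20,0,0,0],[1,156,36,20,0,0,0],[1,156,36,40,0,0,0],[1,156,36,50,0,0,0],[1,156,36,50,0,0,0],[1,156,36,50,0,0,0]]'
python3 - <<'E'
from h import *
d=get_image("side");crop(d,290,400,90,170,6,"pics/s6.png")
go(jig(80,-95,61),yaw=JA)
P=cloud(d);J=np.stack([(P-JO)@ex,(P-JO)@ey,P[...,2]],-1)
m=(abs(J[...,0]-80)<14)&(abs(J[...,1]+95)<22)&(J[...,2]>66)
print(np.percentile(J[m],[0,1,5,50],axis=0).round(0))
E
```

```text
time_s: 9.48
tool_pos: [561.4, -244.3, 74.2]
eef_rot: [-1.94, 2.464, -0.005]
ft_force: [-1.1, 0.3, 0.4]
gripper_width: 0.8
t 9.53 tcp [ 561.8 -244.4   74.8] jig [ 80.9 -95.3  74.8] F [ 0.4  0.3 -0.2] Fjig 0.4 0.4 w 0.6
[ 561.  -243.8   61. ] -> [-0.3  1.  13.8] [-0.007  0.002 -0.005]
[[  67. -108.  100.]
 [  70. -107.  103.]
 [  71. -100.  108.]
 [  78.  -84.  137.]]
```

```bash
sleep 0
```

```text
(no output)
```

View pics/s6.png

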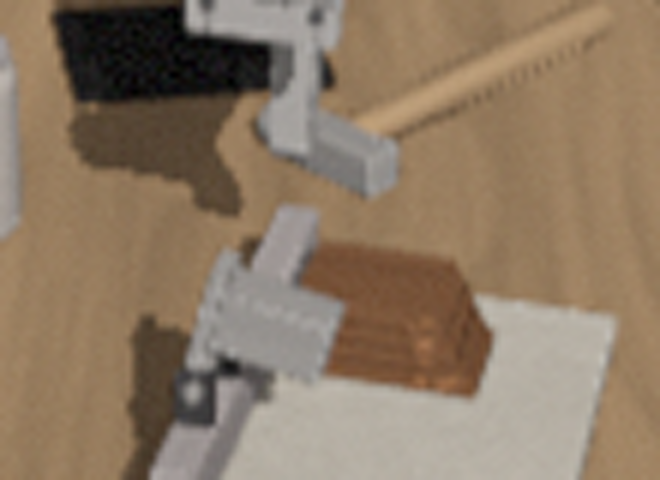

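```bash
python3 -m jog '[[1,0,0,4,0,0,0],[1,0,0,8,0,0,0],[1,0,0,12,0,0,0],[1,0,0,12,0,0,0]]'; python3 -m jog '[[1,0,0,2,0,0,0],[1,0,0,4,0,0,0],[1,0,0,5,0,0,0]]'; python3 -m jog '[[1,0,0,2,0,0,0],[1,0,0,4,0,0,0]]'
```

```text
time_s: 9.87
tool_pos: [561.7, -244.2, 62.3]
eef_rot: [-1.94, 2.464, -0.006]
ft_force: [0.3, -0.1, 0.0]
gripper_width: 0.5
time_s: 10.12
tool_pos: [561.6, -244.2, 57.0]
eef_rot: [-1.94, 2.464, -0.005]
ft_force: [0.2, -0.0, 0.5]
gripper_width: 0.9
time_s: 10.28
tool_pos: [561.6, -244.2, 52.8]
eef_rot: [-1.94, 2.464, -0.005]
ft_force: [-0.3, 0.1, -0.7]
gripper_width: 0.5
```

No contact at z=53, so the real fingertip is indeed higher than the reported TCP. Continuing down slowly to find it.

```bash
python3 -m jog '[[1,0,0,4,0,0,0],[1,0,0,8,0,0,0],[1,0,0,11,0,0,0]]'; python3 -m jog '[[1,0,0,2,0,0,0],[1,0,0,4,0,0,0],[1,0,0,4,0,0,0]]'; python3 -m jog '[[1,0,0,2,0,0,0],[1,0,0,3,0,0,0],[1,0,0,3,0,0,0]]'
```

```text
time_s: 10.53
tool_pos: [561.5, -244.1, 41.2]
eef_rot: [-1.94, 2.464, -0.005]
ft_force: [0.3, -0.4, -0.4]
gripper_width: 0.9
time_s: 10.78
tool_pos: [561.3, -244.0, 36.6]
eef_rot: [-1.941, 2.464, -0.004]
ft_force: [0.0, -0.4, 1.8]
gripper_width: 0.3
time_s: 11.03
tool_pos: [561.7, -244.1, 34.9]
eef_rot: [-1.94, 2.464, -0.005]
ft_force: [-5.8, 2.9, 17.5]
gripper_width: 0.6
```

The touch came at TCP z≈36.3 on the 60 mm fence, so the true fingertip is about 24 mm behind the reported TCP. I'll use that offset from here on.

```bash
cat >> h.py <<'E'
TIP=24.0
def tip(x,y,z): return jig(x,y,z-TIP)
E
python3 -m jog '[[1,0,0,-35,0,0,0],[1,0,0,-75,0,0,0],[1,0,-15,-100,0,0,0],[1,-38,-33,-100,0,0,0],[1,-76,-33,-100,0,0,0],[1,-114,-33,-100,0,0,0],[1,-154,-33,-100,0,0,0],[1,-154,-33,-85,0,0,0],[1,-154,-33,-62,0,0,0],[1,-154,-33,-62,0,0,0],[1,-154,-33,-62,0,0,0]]'
python3 - <<'E'
from h import *
th=[1.35,1.2,1.05,.9,.75,.6,.45,.3,.15,0]
go(*[tip(81-40*np.cos(a)+8*np.sin(a)+8,60,80+40*np.sin(a)+8*np.cos(a)) for a in th],yaw=JA)
E
```

```text
time_s: 11.95
tool_pos: [628.7, -102.4, 96.8]
eef_rot: [-1.941, 2.466, -0.003]
ft_force: [-0.0, -0.7, 0.6]
gripper_width: 0.1
t 11.95 tcp [ 628.7 -102.4   96.8] jig [113.3  58.3  96.8] F [-0.  -0.7  0.6] Fjig 0.1 -0.7 w 0.1
[604.5 -94.9  96.8] -> [-1.6 25.3 -0.1] [-0.004  0.002 -0.005]
[598.6 -93.5  96.2] -> [-1.6 31.4  0.5] [-0.004  0.002 -0.005]
[592.8 -92.1  94.7] -> [-1.5 37.3  1.9] [-0.004  0.002 -0.005]
[587.3 -90.8  92.3] -> [-1.5 43.   4.3] [-0.004  0.002 -0.005]
[582.2 -89.6  89.1] -> [-1.5 48.2  7.5] [-0.004  0.002 -0.005]
[577.7 -88.5  85.2] -> [-1.5 52.9 11.4] [-0.004  0.002 -0.005]
[573.7 -87.6  80.6] -> [-1.4 56.9 15.9] [-0.004  0.002 -0.005]
[570.5 -86.8  75.5] -> [-1.4 60.3 21.1] [-0.004  0.002 -0.005]
[568.1 -86.3  69.9] -> [-1.4 62.8 26.6] [-0.004  0.002 -0.005]
[566.5 -85.9  64. ] -> [-1.4 64.5 32.5] [-0.004  0.002 -0.005]
```

```bash
python3 -m jog '[[1,-1.5,12,0,0,0,0],[1,-1.5,20,0,0,0,0],[1,-1.5,25,0,0,0,0],[1,-1.5,28,0,0,0,0],[1,-1.5,31,0.5,0,0,0],[1,-1.5,34,1,0,0,0],[1,-1.5,37,2,0,0,0],[1,-1.5,40,3,0,0,0],[1,-1.5,43,4,0,0,0],[1,-1.5,46,6,0,0,0],[1,-1.5,48,7.5,0,0,0],[1,-1.5,50.5,9.5,0,0,0],[1,-1.5,53,11.5,0,0,0]]'
python3 - <<'E'
from h import *
d=get_image("side");crop(d,290,400,90,190,6,"pics/s7.png")
go(*[tip(81-40*np.cos(a)+8*np.sin(a)+8,60,80+40*np.sin(a)+8*np.cos(a)) for a in (.6,.45,.3,.15,0)],yaw=JA)
E
```

```text
time_s: 13.03
tool_pos: [577.3, -88.4, 84.8]
eef_rot: [-1.941, 2.466, -0.003]
ft_force: [0.6, 0.2, 2.2]
gripper_width: 0.4
t 13.08 tcp [576.7 -88.3  84.4] jig [59.5 60.  84.4] F [ 0.3 -1.   0. ] Fjig 0.5 -0.9 w 0.6
[577.7 -88.5  85.2] -> [-0.  -1.  -0.8] [-0.003  0.002 -0.005]
[573.7 -87.6  80.6] -> [0.  3.1 3.8] [-0.003  0.002 -0.005]
[570.5 -86.8  75.5] -> [0.1 6.4 8.9] [-0.003  0.002 -0.005]
[568.1 -86.3  69.9] -> [ 0.1  8.9 14.5] [-0.003  0.002 -0.005]
[566.5 -85.9  64. ] -> [ 0.1 10.6 20.4] [-0.003  0.002 -0.005]
```

```bash
sleep 0
```

```text
(no output)
```

View pics/s7.png

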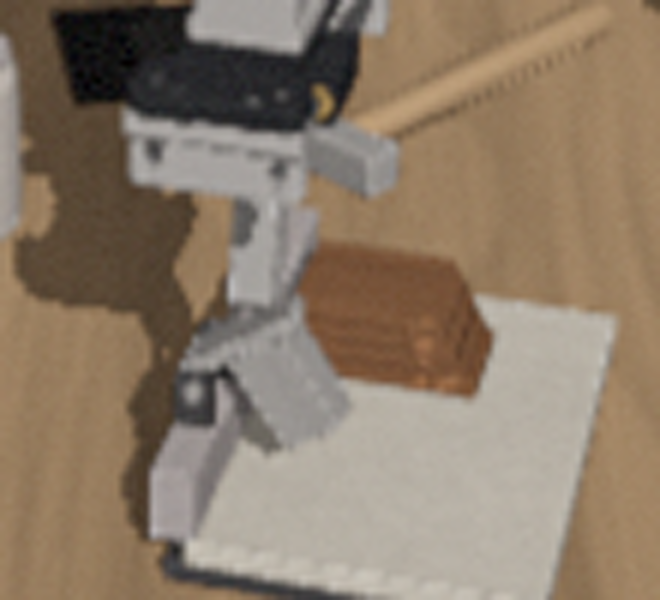

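The stop has swung to about 0.6 rad with the fingertip on its back (crop (260,300)), and the heel is undisturbed. Finishing the arc.

```bash
python3 -m jog '[[1,0,1.5,1.5,0,0,0],[1,0,3,4,0,0,0],[1,0,5,6.5,0,0,0],[1,0,6.5,9,0,0,0],[1,0,8,12,0,0,0],[1,0,9,14.5,0,0,0],[1,0,10,17.5,0,0,0],[1,0,10.5,20.5,0,0,0],[1,0,10.5,21,0,0,0],[1,0,10.5,21,0,0,0]]'
python3 - <<'E'
from h import *
go(tip(49,60,88),yaw=JA)
E
```

```text
time_s: 13.92
tool_pos: [566.3, -85.7, 63.1]
eef_rot: [-1.942, 2.466, -0.001]
ft_force: [-0.2, -0.7, 1.4]
gripper_width: 0.6
t 13.92 tcp [566.3 -85.7  63.1] jig [48.8 60.1 63.1] F [-0.2 -0.7  1.4] Fjig -0.0 -0.7 w 0.6
[566.5 -85.9  64. ] -> [ 0.1 -0.2 -0.9] [-0.002  0.002 -0.005]
```

```bash
python3 -m jog '[[1,0,0,1,0,0,0],[1,0,0,1.5,0,0,0],[1,0,0,1.5,0,0,0]]';python3 -m jog '[[1,0,0,1,0,0,0],[1,0,0,1,0,0,0]]'
```

```text
time_s: 14.17
tool_pos: [566.6, -85.7, 62.6]
eef_rot: [-1.941, 2.466, -0.002]
ft_force: [-7.6, 0.5, 20.7]
gripper_width: 0.3
time_s: 14.33
tool_pos: [566.6, -85.7, 62.6]
eef_rot: [-1.941, 2.466, -0.002]
ft_force: [-8.8, 0.8, 19.9]
gripper_width: 0.5
```

The stop is on its hard limit (20 N at z 62.6). Now I lift, open part-way and re-grip the heel to slide it across.

```bash
python3 -m jog '[[1,0,-1,-25,0,0,0],[-0.4,0,0,-55,0,0,0],[-0.4,35,10,-55,0,0,0],[-0.4,73,26,-55,0,0,0],[-0.4,110,41,-55,0,0,0],[-0.4,110,41,-40,0,0,0],[-0.4,110,41,-40,0,0,0]]'
python3 - <<'E'
from h import *
go(jig(8,-50,12),yaw=JA)
d=get_image("side");crop(d,290,400,90,190,6,"pics/s8.png")
d=get_image("wrist");cv2.imwrite("pics/w8.png",d["color"][:,:,::-1])
P=cloud(d);J=np.stack([(P-JO)@ex,(P-JO)@ey,P[...,2]],-1)
m=(abs(J[...,2]-68)<3)&(J[...,0]>-10)&(J[...,0]<68)&(J[...,1]<0)&(J[...,1]>-100)
print(cv2.minAreaRect(J[m][:,:2].astype(np.float32)),np.percentile(J[m],[1,99],axis=0))
m=(abs(J[...,1]-60)<9)&(J[...,2]>76)&(J[...,0]>20)&(J[...,0]<75);print(np.percentile(J[m],[2,50,98],axis=0).round(1))
E
```

```text
time_s: 14.92
tool_pos: [498.8, -184.8, 100.9]
eef_rot: [-1.938, 2.471, -0.001]
ft_force: [0.2, 0.0, -1.2]
gripper_width: 37.0
t 14.92 tcp [ 498.8 -184.8  100.9] jig [  5.9 -51.8 100.9] F [ 0.2  0.  -1.2] Fjig 0.2 0.1 w 37.0
[ 501.3 -183.5   12. ] -> [-1.7 -2.  88.9] [-0.001  0.001 -0.009]
((25.398773193359375, -50.753753662109375), (52.033538818359375, 67.9599838256836), 89.6932601928711) [[ -7.99758848 -76.16888509  66.43226456]
 [ 59.21380358 -25.27022991  70.13725852]]
[[31.  51.3 87.2]
 [53.2 60.  88.5]
 [73.7 68.6 89.9]]
```

```bash
sleep 0
```

```text
(no output)
```

View pics/w8.png

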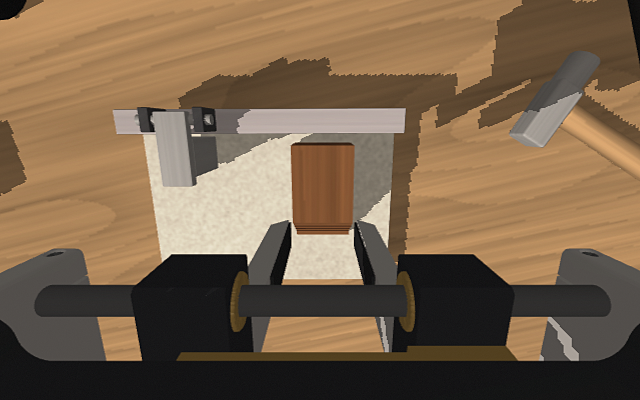

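View pics/s8.png

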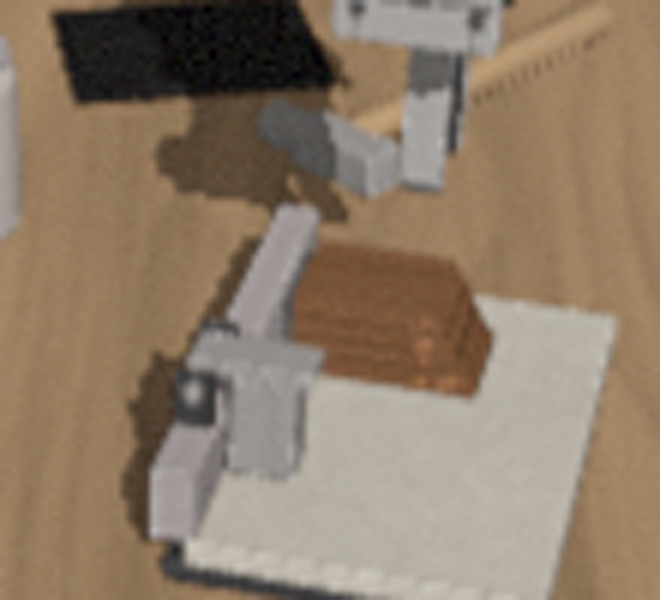

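The stop lies level (top z 87–90) and the heel is undisturbed, with its front at x≈59 and its centre at y≈-50.7 in the jig frame. Descending to re-grip.

```bash
python3 -m jog '[[-0.4,-1,-2,0,0,0,-0.009],[-0.4,-1,-2,0,0,0,-0.009],[-0.4,-1,-2,20,0,0,-0.009],[-0.4,-1,-2,50,0,0,-0.009],[-0.4,-1,-2,75,0,0,-0.009],[-0.4,-1,-2,87,0,0,-0.009],[-0.4,-1,-2,88,0,0,-0.009],[1,-1,-2,88,0,0,-0.009],[1,-1,-2,88,0,0,-0.009],[1,-1,-2,88,0,0,-0.009],[1,-1,-2,88,0,0,-0.009],[1,-1,-2,88,0,0,-0.009]]' 10
python3 - <<'E'
from h import *
go(jig(8,-50,12),jig(8,10,12),jig(8,17,12),yaw=JA)
E
```

```text
time_s: 16.02
tool_pos: [504.5, -182.0, 15.7]
eef_rot: [-1.952, 2.456, -0.004]
ft_force: [-0.8, 1.3, 8.0]
gripper_width: 51.8
t 16.02 tcp [ 504.5 -182.    15.7] jig [ 10.7 -47.8  15.7] F [-0.8  1.3  8. ] Fjig -1.1 1.1 w 51.8
[ 501.3 -183.5   12. ] -> [2.2 2.8 3.7] [-0.005  0.002  0.004]
[ 515.1 -125.1   12. ] -> [-57.8   2.5   3.8] [-0.005  0.002  0.004]
[ 516.7 -118.3   12. ] -> [-64.8   2.5   3.8] [-0.005  0.002  0.004]
```

```bash
python3 -m jog '[[1,-12,0,0,0,0,0.004],[1,-26,0,0,0,0,0.004],[1,-40,0,0,0,0,0.004],[1,-54,0,0,0,0,0.004],[1,-62,0,0,0,0,0.004],[1,-65,0,0,0,0,0.004],[1,-65,0,0,0,0,0.004]]'
python3 - <<'E'
from h import *
go(jig(12,20,15),yaw=JA)
d=get_image("wrist");cv2.imwrite("pics/w9.png",d["color"][:,:,::-1])
P=cloud(d);J=np.stack([(P-JO)@ex,(P-JO)@ey,P[...,2]],-1)
m=(abs(J[...,2]-68)<3)&(J[...,0]>30)&(J[...,0]<68)&(J[...,1]<55)&(J[...,1]>-30)
print(cv2.minAreaRect(J[m][:,:2].astype(np.float32)),np.percentile(J[m],[1,99],axis=0))
E
```

```text
time_s: 16.6
tool_pos: [519.4, -118.3, 16.2]
eef_rot: [-1.948, 2.459, -0.005]
ft_force: [-0.8, 0.2, -0.9]
gripper_width: 51.8
t 16.6 tcp [ 519.4 -118.3   16.2] jig [10.7 17.6 16.2] F [-0.8  0.2 -0.9] Fjig -0.8 -0.0 w 51.8
[ 521.3 -116.3   15. ] -> [-2.3 -1.3  1.2] [-0.005  0.002  0.001]
((47.850807189941406, 21.432811737060547), (61.385345458984375, 35.77980041503906), 89.54315948486328) [[30.32960271 -8.59375748 66.94770822]
 [59.30019444 48.9523151  70.46015382]]
```

```bash
sleep 0
```

```text
(no output)
```

View pics/w9.png

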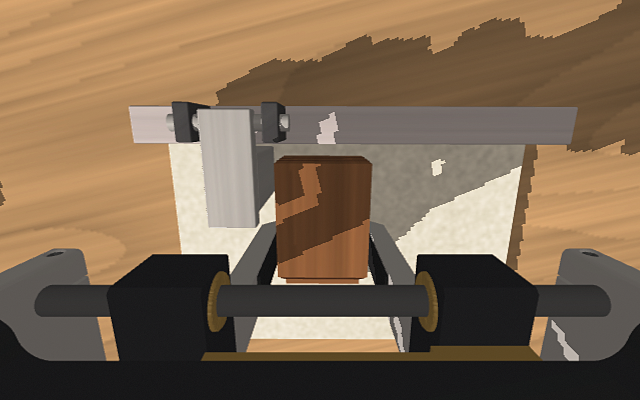

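```bash
python3 -m jog '[[1,0,-3,0,0,0,0],[1,-1,-6,0,0,0,0],[1,-2.5,-6,0,0,0,0],[1,-3.5,-6,0,0,0,0],[1,-3.5,-6,0,0,0,0]]'; python3 -m jog '[[1,-0.7,0,0,0,0,0],[1,-0.7,0,0,0,0,0]]'; python3 - <<'E'
from h import *
go(jig(17,22,15),yaw=JA)
E
```

```text
time_s: 17.07
tool_pos: [525.8, -116.8, 16.0]
eef_rot: [-1.947, 2.46, -0.004]
ft_force: [0.1, 0.0, -1.6]
gripper_width: 52.0
time_s: 17.23
tool_pos: [525.9, -116.1, 15.9]
eef_rot: [-1.947, 2.46, -0.004]
ft_force: [-0.6, 0.6, -1.4]
gripper_width: 51.8
t 17.23 tcp [ 525.9 -116.1   15.9] jig [16.4 21.3 15.9] F [-0.6  0.6 -1.4] Fjig -0.7 0.4 w 51.8
[ 526.6 -115.5   15. ] -> [-0.7 -0.6  0.9] [-0.005  0.002  0.   ]
```

```bash
python3 -m jog '[[1,-0.8,0,0.3,0,0,0],[1,-0.8,0,0.5,0,0,0]]'; python3 -m jog '[[1,-0.6,0,0,0,0,0],[1,-0.6,0,0,0,0,0]]'; python3 -m jog '[[1,-0.6,0,0,0,0,0],[1,-0.6,0,0,0,0,0]]'; python3 - <<'E'
from h import *
go(jig(17,22,15),yaw=JA)
E
```

```text
time_s: 17.4
tool_pos: [526.2, -115.3, 15.7]
eef_rot: [-1.947, 2.46, -0.004]
ft_force: [-3.5, -0.2, 9.0]
gripper_width: 51.8
time_s: 17.57
tool_pos: [526.4, -114.6, 15.7]
eef_rot: [-1.947, 2.46, -0.004]
ft_force: [-0.2, -0.5, -0.2]
gripper_width: 52.0
time_s: 17.73
tool_pos: [526.6, -113.9, 15.7]
eef_rot: [-1.947, 2.459, -0.005]
ft_force: [0.3, 1.0, 0.3]
gripper_width: 52.1
t 17.73 tcp [ 526.6 -113.9   15.7] jig [16.6 23.6 15.7] F [0.3 1.  0.3] Fjig 0.0 1.0 w 52.1
[ 526.6 -115.5   15. ] -> [ 1.6 -0.4  0.7] [-0.005  0.002  0.001]
```

```bash
python3 -m jog '[[1,-0.6,0,0,0,0,0],[1,-0.6,0,0,0,0,0]]'; python3 -m jog '[[1,-0.6,0,0,0,0,0],[1,-0.6,0,0,0,0,0]]';python3 - <<'E'
from h import *
go(jig(17,22,15),yaw=JA)
d=get_image("wrist");crop(d,180,400,80,300,3,"pics/w10.png")
P=cloud(d);J=np.stack([(P-JO)@ex,(P-JO)@ey,P[...,2]],-1)
m=(abs(J[...,2]-68)<3)&(J[...,0]>5)&(J[...,0]<64)&(J[...,1]<60)&(J[...,1]>-30)
print(cv2.minAreaRect(J[m][:,:2].astype(np.float32)),np.percentile(J[m],[1,99],axis=0))
m=(abs(J[...,2]-88)<3)&(J[...,0]>30)&(J[...,0]<60)&(J[...,1]<80)&(J[...,1]>30)
print(cv2.minAreaRect(J[m][:,:2].astype(np.float32)),np.percentile(J[m],[1,99],axis=0))
E
```

```text
time_s: 17.9
tool_pos: [526.6, -113.7, 15.7]
eef_rot: [-1.947, 2.46, -0.005]
ft_force: [-1.3, -3.0, 1.8]
gripper_width: 52.2
time_s: 18.07
tool_pos: [526.5, -113.6, 15.7]
eef_rot: [-1.947, 2.461, -0.005]
ft_force: [-0.6, -4.2, 0.6]
gripper_width: 52.0
t 18.07 tcp [ 526.5 -113.6   15.7] jig [16.5 23.8 15.7] F [-0.6 -4.2  0.6] Fjig 0.4 -4.2 w 52.0
[ 526.6 -115.5   15. ] -> [ 1.8 -0.5  0.7] [-0.005  0.001 -0.   ]
((34.50393295288086, 18.51150894165039), (58.9932975769043, 66.28730010986328), 0.016141435131430626) [[ 5.63571539 -2.91532906 67.0758194 ]
 [63.42775173 48.87019247 70.0940078 ]]
((45.017086029052734, 60.8923454284668), (24.45986557006836, 29.970138549804688), 89.75222778320312) [[30.43655415 48.87670726 86.53232476]
 [59.67650877 72.41798852 89.89725241]]
```

```bash
sleep 0
```

```text
(no output)
```

View pics/w10.png

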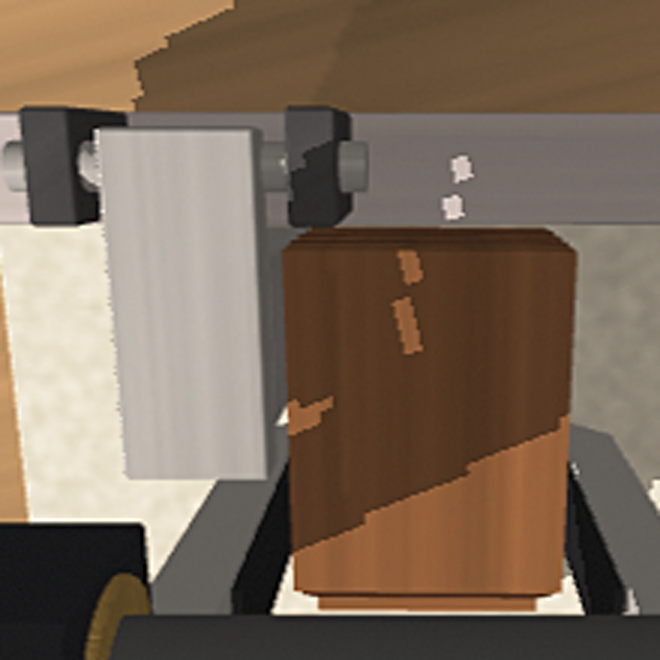

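```bash
python3 -m jog '[[1,0,-1,0,0,0,0],[1,0,-2,0,0,0,0],[1,0,-3,0,0,0,0],[1,0,-3,0,0,0,0]]'; python3 -m jog '[[1,-0.3,-0.8,0,0,0,0],[1,-0.3,-0.8,0,0,0,0]]'; python3 -m jog '[[1,-0.3,-0.8,0,0,0,0],[1,-0.3,-0.8,0,0,0,0]]';python3 - <<'E'
from h import *
go(jig(17,22,15),yaw=JA)
E
```

```text
time_s: 18.45
tool_pos: [529.4, -114.4, 15.7]
eef_rot: [-1.947, 2.461, -0.005]
ft_force: [-2.7, -3.1, 3.1]
gripper_width: 52.1
time_s: 18.62
tool_pos: [529.9, -114.5, 15.7]
eef_rot: [-1.947, 2.462, -0.004]
ft_force: [-5.8, -3.8, 4.6]
gripper_width: 52.5
time_s: 18.78
tool_pos: [530.2, -114.6, 15.6]
eef_rot: [-1.947, 2.463, -0.004]
ft_force: [-6.3, -3.5, 6.5]
gripper_width: 52.2
t 18.78 tcp [ 530.2 -114.6   15.6] jig [20.3 23.7 15.6] F [-6.3 -3.5  6.5] Fjig -5.3 -4.8 w 52.2
[ 526.6 -115.5   15. ] -> [1.7 3.3 0.6] [-0.003 -0.    -0.001]
```

Contact is felt on both the stop (4.8 N) and the fence (5.3 N). I release, lift and look.

```bash
python3 -m jog '[[-0.3,0,0,0,0,0,0],[-0.3,0,0,0,0,0,0],[-0.3,0,0,0,0,0,0],[-0.3,0,0,0,0,0,0],[-0.3,0,0,-20,0,0,0],[-0.3,0,0,-50,0,0,0],[-0.3,0,0,-80,0,0,0],[1,0,30,-100,0,0,0],[1,0,62,-100,0,0,0],[1,0,62,-100,0,0,0]]'
python3 - <<'E'
from h import *
go(tip(-60,22,60),yaw=JA)
d=get_image("wrist");crop(d,160,480,40,240,2,"pics/w11.png")
P=cloud(d);J=np.stack([(P-JO)@ex,(P-JO)@ey,P[...,2]],-1)
m=(abs(J[...,2]-68)<3)&(J[...,0]>-10)&(J[...,0]<68.5)&(J[...,1]<60)&(J[...,1]>-30)
print(cv2.minAreaRect(J[m][:,:2].astype(np.float32)),np.percentile(J[m],[1,50,99],axis=0))
m=(abs(J[...,2]-60)<3)&(J[...,0]>60)&(J[...,0]<100)&(J[...,1]<0)&(J[...,1]>-110)
print("fence",cv2.minAreaRect(J[m][:,:2].astype(np.float32)),np.percentile(J[m],[1,99],axis=0))
m=(abs(J[...,2]-88)<3)&(J[...,0]>20)&(J[...,0]<60)&(J[...,1]<80)&(J[...,1]>30)
print("stop",np.percentile(J[m],[1,99],axis=0))
E
```

```text
time_s: 19.62
tool_pos: [465.7, -99.5, 116.3]
eef_rot: [-1.948, 2.463, -0.004]
ft_force: [0.3, -1.0, -0.1]
gripper_width: 44.3
t 19.62 tcp [465.7 -99.5 116.3] jig [-46.   23.5 116.3] F [ 0.3 -1.  -0.1] Fjig 0.5 -0.9 w 44.3
[451.7 -97.8  36. ] -> [ 1.5 14.3 80.2] [-0.003 -0.001 -0.001]
((34.4102897644043, 23.024084091186523), (52.3252067565918, 68.13595581054688), 89.90438079833984) [[ 1.32263717 -2.57764571 66.3243776 ]
 [36.30781392 23.16243835 68.49607915]
 [67.95887105 48.44434855 70.20571152]]
fence ((78.50013732910156, -55.00433349609375), (110.00135803222656, 20.133264541625977), 89.59615325927734) [[  68.75405694 -108.84471144   58.59520558]
 [  87.94718388   -0.97894336   62.14787193]]
stop [[29.99647134 48.87284568 86.51941651]
 [59.6195033  72.45789043 90.16048419]]
```

```bash
sleep 0
```

```text
(no output)
```

View pics/w11.png

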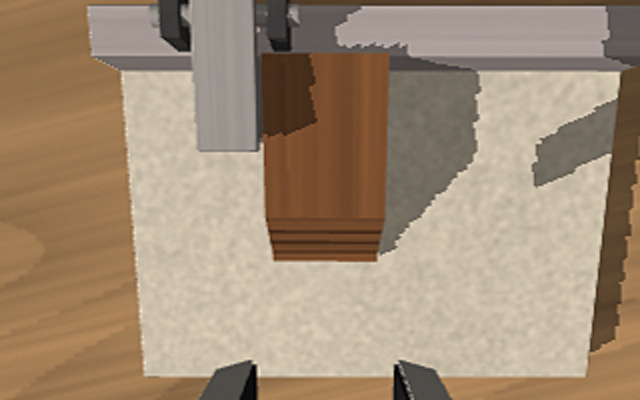

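The heel is square, its front meets the fence and its left side meets the stop (wrist crop: heel edge at 263, stop edge at 260). Now I set up for the slanting push.

```bash
python3 -m jog '[[1,0,0,0,0,0,0],[1,0,0,20,0,0,0],[1,0,0,55,0,0,0],[1,0,0,80,0,0,0],[1,0,0,89,0,0,0],[1,0,0,90,0,0,0],[1,0,0,90,0,0,0]]'
python3 - <<'E'
from h import *
go(jig(-16,23.5,27),jig(-18,23.5,29),yaw=JA)
E
```

```text
time_s: 20.25
tool_pos: [468.6, -100.0, 26.2]
eef_rot: [-1.948, 2.463, -0.004]
ft_force: [0.5, -0.1, 0.5]
gripper_width: 0.6
t 20.25 tcp [ 468.6 -100.    26.2] jig [-43.   23.7  26.2] F [ 0.5 -0.1  0.5] Fjig 0.5 0.0 w 0.6
[ 494.8 -106.5   27. ] -> [  0.2 -27.   -0.7] [-0.003 -0.    -0.   ]
[ 492.9 -106.    29. ] -> [  0.2 -25.   -2.7] [-0.003 -0.    -0.   ]
```

```bash
python3 -m jog '[[1,0,-10,-4,0,0,0],[1,0,-19,-4,0,0,0],[1,0,-23,-4,0,0,0],[1,0,-25,-4,0,0,0],[1,0,-25,-4,0,0,0]]'; python3 -m jog '[[1,0,-1,1,0,0,0],[1,0,-1,1,0,0,0]]'; python3 - <<'E'
from h import *
go(jig(-16,23.5,27),yaw=JA)
E
```

```text
time_s: 20.67
tool_pos: [493.8, -105.9, 30.7]
eef_rot: [-1.947, 2.462, -0.005]
ft_force: [-0.4, -0.0, 0.7]
gripper_width: 0.3
time_s: 20.83
tool_pos: [494.8, -106.2, 29.7]
eef_rot: [-1.947, 2.462, -0.005]
ft_force: [0.1, 1.0, 0.0]
gripper_width: 0.5
t 20.83 tcp [ 494.8 -106.2   29.7] jig [-16.1  23.7  29.7] F [0.1 1.  0. ] Fjig -0.1 1.0 w 0.5
[ 494.8 -106.5   27. ] -> [ 0.2 -0.1  2.7] [-0.004 -0.    -0.001]
```

```bash
for i in 1 2; do python3 -m jog '[[1,0,-0.7,0.7,0,0,0],[1,0,-0.7,0.7,0,0,0]]'; done
```

```text
time_s: 21.0
tool_pos: [495.3, -106.3, 28.9]
eef_rot: [-1.947, 2.462, -0.005]
ft_force: [-0.4, 0.5, 0.1]
gripper_width: 0.8
time_s: 21.17
tool_pos: [495.9, -106.5, 28.1]
eef_rot: [-1.948, 2.462, -0.005]
ft_force: [0.6, 0.3, -0.1]
gripper_width: 0.6
```

```bash
for i in 1 2; do python3 -m jog '[[1,0,-0.7,0.7,0,0,0],[1,0,-0.7,0.7,0,0,0]]'; done
```

```text
time_s: 21.33
tool_pos: [496.6, -106.6, 27.3]
eef_rot: [-1.948, 2.463, -0.004]
ft_force: [-0.5, 0.6, 1.5]
gripper_width: 0.3
time_s: 21.5
tool_pos: [497.1, -106.8, 26.7]
eef_rot: [-1.948, 2.463, -0.004]
ft_force: [-4.1, 0.9, 10.3]
gripper_width: 0.3
```

```bash
python3 -m jog '[[1,0,-0.6,-0.1,0,0,0],[1,0,-0.6,-0.1,0,0,0],[1,0,-0.6,-0.1,0,0,0]]'; python3 - <<'E'
from h import *
go(jig(-16,23.5,27),yaw=JA)
E
```

```text
time_s: 21.75
tool_pos: [497.1, -106.8, 26.8]
eef_rot: [-1.948, 2.464, -0.003]
ft_force: [-3.9, 2.2, 8.4]
gripper_width: 0.2
t 21.75 tcp [ 497.1 -106.8   26.8] jig [-13.7  23.7  26.8] F [-3.9  2.2  8.4] Fjig -4.3 1.2 w 0.2
[ 494.8 -106.5   27. ] -> [ 0.2  2.3 -0.2] [-0.002 -0.001 -0.   ]
```

```bash
python3 -m jog '[[1,-0.1,-0.8,0,0,0,0],[1,-0.1,-1.3,0.1,0,0,0],[1,-0.1,-1.3,0.1,0,0,0],[1,-0.1,-1.3,0.1,0,0,0]]'; python3 - <<'E'
from h import *
for i in range(6): get_image("side"); s=get_state(); F=np.array(s["ft_force"]);print(round(F@ex,1),round(F@ey,1),round(F[2],1))
go(jig(-16,23.5,27),yaw=JA)
E
```

```text
time_s: 22.08
tool_pos: [497.2, -106.8, 26.7]
eef_rot: [1.948, -2.463, 0.0]
ft_force: [-7.9, 1.3, 10.8]
gripper_width: 0.5
-8.2 -0.3 10.3
-8.2 -0.7 10.2
-9.5 0.6 12.0
-8.1 0.2 10.3
-7.3 0.5 11.0
-8.2 -0.0 11.1
t 22.38 tcp [ 497.2 -106.8   26.8] jig [-13.6  23.7  26.8] F [-8.   1.9 11.1] Fjig -8.2 -0.0 w 0.5
[ 494.8 -106.5   27. ] -> [ 0.2  2.4 -0.2] [ 0.    -0.001 -0.   ]
```

The push is steady at 8 N forward and 11 N down. One last look at the fit.

```bash
python3 - <<'E'
from h import *
d=get_image("side");crop(d,290,410,90,190,6,"pics/s12.png")
w=get_image("wrist");crop(w,160,480,40,240,2,"pics/w12.png")
P=cloud(w);J=np.stack([(P-JO)@ex,(P-JO)@ey,P[...,2]],-1)
for nm,z,x0,x1,y0,y1 in(("heel",68,20,69,-30,60),("stop",88,30,60,30,80),("fence",60,60,100,-110,-20)):
    m=(abs(J[...,2]-z)<3)&(J[...,0]>x0)&(J[...,0]<x1)&(J[...,1]>y0)&(J[...,1]<y1)
    print(nm,m.sum(),np.percentile(J[m],[1,50,99],axis=0).round(1).tolist(),cv2.minAreaRect(J[m][:,:2].astype(np.float32))[2])
E
```

```text
heel 8440 [[20.5, -2.6, 67.1], [45.7, 22.8, 68.5], [68.7, 48.6, 70.1]] 89.86360931396484
stop 3068 [[30.6, 48.9, 86.3], [45.8, 60.4, 88.5], [59.9, 72.5, 90.0]] 0.1659834235906601
fence 6154 [[68.9, -109.2, 58.9], [78.8, -65.0, 60.5], [88.2, -21.0, 62.0]] 89.9714126586914
```

```bash
sleep 0
```

```text
(no output)
```

View pics/w12.png

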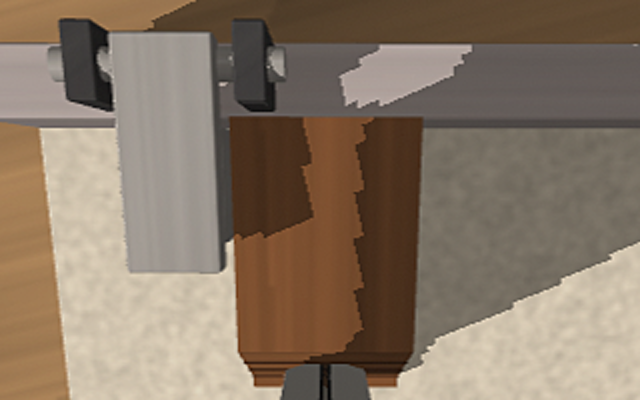

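View pics/s12.png

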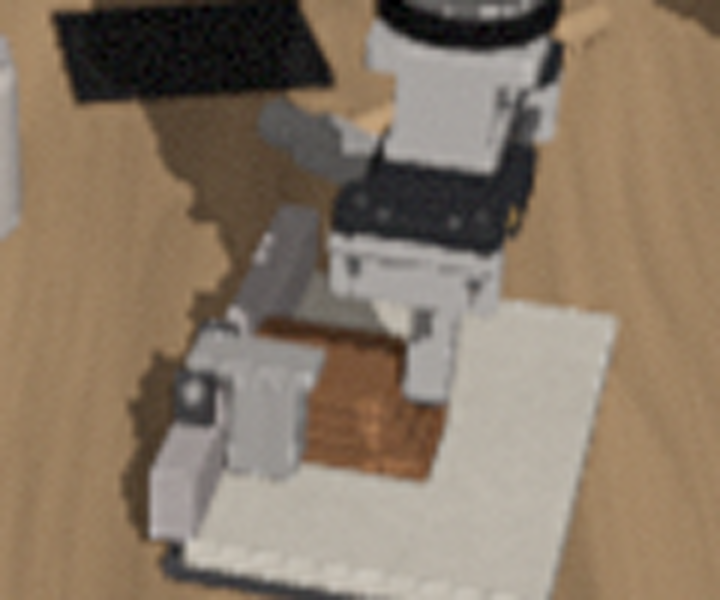

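The closed fingers bear on the slope (side crop (430,390)). The heel's tall end is at the fence and its left side at the stop (0.3 mm apart by depth), and it is square and flat. Handing in.

```bash
python3 -c "
from station import *
print(hand_in()); print(get_state()['ft_force'])"
```

```text
the job is handed in; nothing more can be done
None
the job is handed in; nothing more can be done
```

I handed the job in at about 22.5 s with the arm still pressing. The heel is on the bed with its tall end at the fence, its left side at the stop, and the stop fully down; no verdict was reported.

- **What I did:** I set the heel on the bed, let go, and swept the stop down along its arc to the hard limit. I then re-gripped the heel and slid it until I felt about 5 N on both the stop and the fence. After letting go again, I pushed on its sloping back with the closed fingers.
- **Last checks:**
  - The push was steady at about 8 N forward and 11 N down, about 13.7 N in all. That is somewhat more than the weight of a kilogram.
  - By wrist depth, the heel's front was at 68.7 mm against the fence at 68.9 mm, and its left side at 48.6 mm against the stop at 48.9 mm.
  - The heel was square to within 0.01 rad and its top was level at 68.5 mm. The stop's top was level at 88.5 mm.
- **What disagreed:**
  - **Fingertip:** The real fingertip sits about 24 mm short of the reported tool point. I saw this in the depth images and confirmed it by touching the fence top, so the first grasp was shallower than planned. I corrected for it from then on.
  - **Frame offset:** Measured positions of the stop and fence differ by about 1 mm from my jig frame, which is within the calibration.
- **Not checked:** I did not measure the plain block, disc or jar at the end. The arm kept clear of them throughout.

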